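# Check off the socket row by touch

## Task

Check off the four dark sockets in the red tray's front row by touch: with the fingertips pointing down, work along the row from the end with the steel carrying loop to the other end, resting the fingertips gently on the top of each socket for about half a second, one socket at a time. Only touch them on top: do not grip, lift, shift or tip any socket, and leave everything else where it is. Finish while still holding the fingertips lightly on the top of the last socket.

Things in the scene. Friction and masses are not known exactly. Their poses are not given: they have to be found in the camera images.
- loop_mid (a point): middle of the top bar of the round steel carrying loop (90 mm wide, 10 mm bar, top 57 mm above the bench), which stands across one end of the tray; at which end changes from start to start. The row starts at this end: the four row sockets stand 72, 125, 179 and 234 mm from this point horizontally.
- tray: red plastic socket tray fixed to the bench, 150 x 360 mm, deck 12 mm thick. Origin: underside centre. Its y axis runs along the rows; the front row of four posts lies at its x = -25 mm, y = -82.5, -27.5, 27.5, 82.5 mm and holds the four row sockets; the back row of posts lies at x = +35 mm and holds only two small bright bit sockets. The end without the loop has a low red bar, 12 mm high.
- socket45: dark steel deep socket, one of the four of the front row, 26 mm in diameter and 45 mm tall, standing upright and loose over a short post; origin at its underside centre, on the deck (12 mm above the bench), z up. Its place in the row changes from start to start.
- socket45_top (a point): centre of the flat upper end of the 45 mm socket, 57 mm above the bench, rigid and level. Its face is solid (the hex mouth is closed).
- socket54: dark steel deep socket, one of the four of the front row, 28 mm in diameter and 54 mm tall, standing upright and loose over a short post; origin at its underside centre, on the deck (12 mm above the bench), z up. Its place in the row changes from start to start.
- socket54_top (a point): centre of the flat upper end of the 54 mm socket, 66 mm above the bench, rigid and level. Its face is solid (the hex mouth is closed).
- socket63: dark steel deep socket, one of the four of the front row, 31 mm in diameter and 63 mm tall, standing upright and loose over a short post; origin at its underside centre, on the deck (12 mm above the bench), z up. Its place in the row changes from start to start.
- socket63_top (a point): centre of the flat upper end of the 63 mm socket, 75 mm above the bench, rigid and level. Its face is solid (the hex mouth is closed).
- socket72: dark steel deep socket, one of the four of the front row, 30 mm in diameter and 72 mm tall, standing upright and loose over a short post; origin at its underside centre, on the deck (12 mm above the bench), z up. Its place in the row changes from start to start.
- socket72_top (a point): centre of the flat upper end of the 72 mm socket, 84 mm above the bench, rigid and level. Its face is solid (the hex mouth is closed).
- bit_a: small bright bit socket, 20 mm diameter, 26 mm tall, in the tray's back row, bystander; origin at its underside
- bit_b: small bright bit socket, 22 mm diameter, 28 mm tall, in the tray's back row, bystander; origin at its underside
- ratchet: ratchet handle 210 mm long, 35 mm high at its head, lying in front of the tray, bystander; origin under its middle, long along its x
- bare_socket: dark steel deep socket 28 mm diameter, 78 mm tall, standing on the bare bench beyond the tray (not in the row), bystander; origin at its underside
- spray: spray can 66 mm diameter, about 190 mm tall, bystander; origin at its underside
- spool: white and black wire spool standing flat, 80 mm diameter, 45 mm high, bystander; origin at its underside
- battery: black tool battery 110 x 75 x 65 mm, bystander; origin at its underside
Mind the look-alikes: they are no part of the job. What is shaped like the socket54 but blue or orange is not meant.

How it is judged:
By the outcome, as a careful person would: the job done as asked, in the order asked, and still so for the second after the job is handed in, while the arm keeps its last pose, push and grip.
It also fails if it takes over 48 s, if anything falls off the work surface, if the arm or the gripper's body presses on something with over 40 N, if the wrist force passes 120 N, or if a joint passes its speed limit or range.

## Robot

A 6-joint arm with a two-finger parallel gripper is mounted at the origin on the work surface. World frame = base frame: x ahead of the robot, y to its left, z up, the work surface at z = 0. Lengths are in m, angles in rad, forces in N, time in s.
With the tool pointing down it reaches from about 0.35 to 0.85 m from the base axis. Payload 8.1 kg.
Tool frame: the origin (TCP) lies at the centre of the arm's flange, where the gripper is bolted on; the fingertips stand 186 mm ahead of it and the grasp point (between the pads) lies 167 mm ahead of it (robot.nose_length is the distance from the TCP to the fingertips, in m); z points along the fingers, x is the direction in which the jaws open and shut, and the axes are right-handed (so a half turn about z gives the same grasp; the last joint's range is limited). The gripper opens to 93 mm and grips with 3 to 60 N. Pads are 15 mm wide; open, the fingers measure 128 mm over their backs; the gripper's body (75 mm by 188 mm) begins 65 mm behind the grasp point.
Start: joints at [1.154, 0.13, 1.488, -0, 1.523, -0.085], TCP at [0.195, 0.567, 0.405] pointing down, gripper open.
Joint ranges: [-2.96, 2.96], [-0.89, 2.26], [0.02, 2.5], [-1.34, 4.48], [0, 2.73], [-2.66, 2.66]. Speed limits (rad/s): [2.39, 2.39, 2.79, 3.14, 3.14, 3.14].

## Interface

Orientations are given as a rotation vector (axis times angle).
In Python, from plant import robot gives the robot as it stands.
- The arm moves only by the tool arm_command, never from a script. Its argument "motion" is a list of rows, each an object with "slide": the shift along the tool's x, y, z each as a share of 0.4 m, from -1 to 1, a list of three; "turn": the turn, a rotation vector about the tool's x, y, z each as a share of 0.5 rad, from -1 to 1, a list of three. A call has exactly 5 rows; each row shifts and turns the commanded pose from where the row before left it, along the tool's axes as they then stand; what a row does not reach is not made up. A row lasts 1/12 s, in which the tool goes at most 41.7 mm and 7.16 degrees, less where a joint would pass 70% of its speed; a pose out of reach is approached as far as the arm can. A call with a number of a shift or a turn outside -1 to 1 is refused whole. A call with a gripper value outside its range is refused whole. "gripper" is the opening in per cent of the stroke, from 0 (shut) to 100 (fully open), set as the call begins (left out, the last holds). The fingers move at their own pace and stop on an object; "grip_force" is the grip in N (left out, the last holds). Time passes only in rows, so rows that do not move let the fingers close, or fill a call up. It gives the time, the measured TCP pose, the force and the opening at its end, in the units of the state.
- robot.read_state(): the state, without advancing time (a new reading comes with each control period).
- robot.read_camera(name): name is "side" or "top" or "wrist"; returns a dict with "pixels" (400x640x3 uint8, blue, green, red), "intrinsics" (3x3 intrinsics, pixels), "T" (4x4, takes a point from camera to world coordinates). Camera axes: x right, y down, z forward; pixel columns grow to the right and rows downward; lengths in m; the calibration is good to about 2 mm. A picture is of the moment at which its call begins. There is no depth.
- robot.close_job(): hands the job in, once; it reports no verdict.
The state is a dict: "t": time; "q": joint angles; "dq": joint speeds; "joint_torque": joint torques, N m; "tool_pos": TCP position; "orientation": TCP orientation; "force": force on the tool from outside, world axes, zero at the start; "wrist_torque": the same for the moment, N m; "opening": finger opening in m.
Only numpy, scipy, OpenCV 4.12 (cv2) and the standard library are available. Lean on these libraries where they do the work, as an engineer would, in place of code of your own. Each camera call takes 0.05 s, during which the arm holds its last target.

## Working session

There is one attempt and no reset: what is moved stays moved. The work goes in short steps, Python scripts to look and compute and a tool call to move; the robot and the scene stay as the last step left them, time stands still between calls to the robot, and variables do not carry over. Pictures are saved under pics/ and viewed, and the job is handed in when it is done.

Besides the shell and the picture viewer there is one more tool, called after "Request:" as name([rows], argument=value, ...), one row to a line, values as JSON. arm_command: Moves the arm, as the interface text tells. Shift numbers are shares of 0.4 m and turn numbers shares of 0.5 rad, none past 1 either way. Its arguments: {"type":"object","properties":{"motion":{"type":"array","items":{"type":"object","properties":{"slide":{"type":"array","items":{"type":"number"}},"turn":{"type":"array","items":{"type":"number"}}}}},"gripper":{"type":"number"},"grip_force":{"type":"number"}},"required":["motion"]}

```bash
ls; mkdir -p pics
python3 - <<'E'
from plant import robot
import cv2
s=robot.read_state();print(s)
for n in ("top","side","wrist"):
    c=robot.read_camera(n);cv2.imwrite(f"pics/{n}0.png",c["pixels"]);print(n,c["intrinsics"].round(1).tolist(),c["T"].round(4).tolist())
E
```

```text
pics
{'t': 0.0, 'q': array([ 1.15355989e+00,  1.31144453e-01,  1.48929133e+00, -2.80878334e-05,
        1.52299254e+00, -8.54058833e-02]), 'dq': array([ 0.00015747,  0.00205063, -0.00068157,  0.00123647,  0.00077648,
       -0.00144774]), 'joint_torque': array([-1.86893344e-04, -5.59864175e+01, -4.91740751e+01,  7.66882603e-02,
        3.60034034e-02, -1.67413727e-04]), 'tool_pos': array([0.19535679, 0.56705843, 0.4036905 ]), 'orientation': array([ 2.55703567e+00,  1.82349797e+00, -2.45872844e-03]), 'force': array([ 0.65664512,  0.32814284, -0.9076925 ]), 'wrist_torque': array([ 0.00775546,  0.02796796, -0.00327757]), 'opening': 0.09303749851349367}
top [[411.1, 0.0, 325.1], [0.0, 411.1, 203.3], [0.0, 0.0, 1.0]] [[-0.008, -0.987, 0.1607, 0.3248], [-0.9998, 0.0107, 0.0158, -0.0183], [-0.0173, -0.1606, -0.9869, 1.3508], [0.0, 0.0, 0.0, 1.0]]
side [[455.8, 0.0, 321.1], [0.0, 455.8, 199.2], [0.0, 0.0, 1.0]] [[-0.9954, -0.0756, 0.0591, 0.4528], [-0.0959, 0.7577, -0.6455, 0.7351], [0.004, -0.6482, -0.7614, 0.9437], [0.0, 0.0, 0.0, 1.0]]
wrist [[360.1, 0.0, 315.4], [0.0, 360.1, 194.7], [0.0, 0.0, 1.0]] [[0.3258, 0.9183, 0.2247, 0.1329], [0.9454, -0.316, -0.0793, 0.5885], [-0.0018, 0.2383, -0.9712, 0.3847], [0.0, 0.0, 0.0, 1.0]]
```

View pics/top0.png

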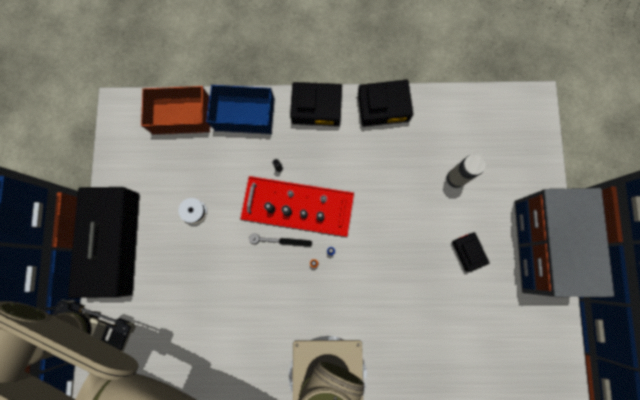

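View pics/side0.png

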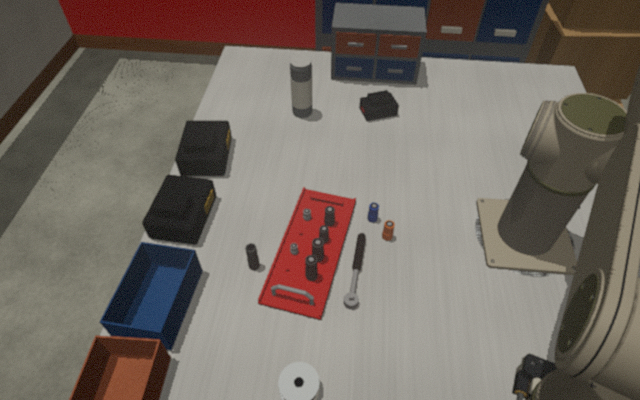

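View pics/wrist0.png

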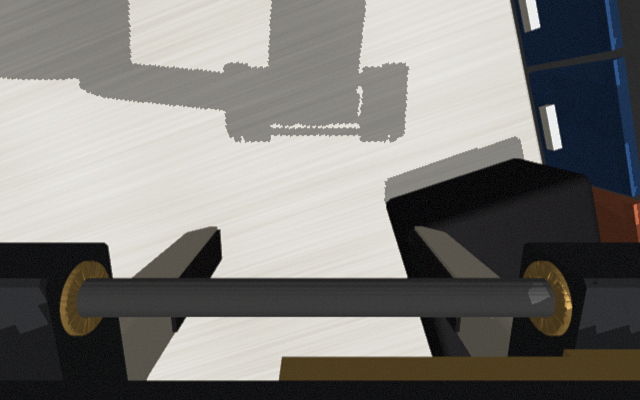

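The top view shows the red tray at about (297,207), with the loop at its left (+y) end near (251,198). The four dark sockets run from (270,208) to (320,216). The side view agrees. I'll zoom in and fit the tray next.

```bash
cat > h.py <<'E'
import numpy as np,cv2
from scipy.optimize import least_squares
def proj(c,P):
    T=c["T"];P=np.atleast_2d(P)
    p=(P-T[:3,3])@T[:3,:3]; k=c["intrinsics"]
    return np.c_[k[0,0]*p[:,0]/p[:,2]+k[0,2],k[1,1]*p[:,1]/p[:,2]+k[1,2]]
def ray(c,uv,z):
    k=c["intrinsics"];T=c["T"]
    d=T[:3,:3]@np.array([(uv[0]-k[0,2])/k[0,0],(uv[1]-k[1,2])/k[1,1],1]);o=T[:3,3]
    return o+d*(z-o[2])/d[2]
def tw(p,P):
    c,s=np.cos(p[2]),np.sin(p[2]);P=np.atleast_2d(np.array(P,float))
    return np.c_[p[0]+c*P[:,0]-s*P[:,1],p[1]+s*P[:,0]+c*P[:,1],P[:,2]]
E
python3 - <<'E'
from plant import robot
from h import *
import pickle
C={}
for n in ("top","side"):
    c=robot.read_camera(n);C[n]=c
    im=c["pixels"].astype(int);b,g,r=im[...,0],im[...,1],im[...,2]
    m=((r>110)&(g<70)&(b<70)).astype(np.uint8)
    m=cv2.morphologyEx(m,cv2.MORPH_CLOSE,np.ones((9,9)))
    x0,y0,x1,y1=(225,165,370,250) if n=="top" else (240,170,380,330)
    mm=np.zeros_like(m);mm[y0:y1,x0:x1]=m[y0:y1,x0:x1]
    cs,_=cv2.findContours(mm,cv2.RETR_EXTERNAL,cv2.CHAIN_APPROX_NONE)
    k=max(cs,key=cv2.contourArea);ap=cv2.approxPolyDP(k,6,True)[:,0]
    print(n,cv2.contourArea(k),ap.tolist())
    print([ray(c,a,0.012).round(3).tolist() for a in ap])
    s=5 if n=="top" else 4
    cr=c["pixels"][y0:y1,x0:x1] ;cv2.imwrite(f"pics/{n}z.png",cv2.resize(cr,None,fx=s if n=="top" else 3.7,fy=s if n=="top" else 3.7,interpolation=cv2.INTER_CUBIC))
pickle.dump(C,open("c.pkl","wb"))
E
```

```text
top 4551.5 [[249, 177], [242, 219], [346, 235], [352, 193]]
[[0.635, 0.257, 0.012], [0.493, 0.277, 0.012], [0.438, -0.064, 0.012], [0.576, -0.086, 0.012]]
side 7094.5 [[303, 189], [259, 303], [320, 318], [354, 199]]
[[0.578, -0.086, 0.012], [0.635, 0.264, 0.012], [0.495, 0.287, 0.012], [0.437, -0.064, 0.012]]
```

View pics/topz.png

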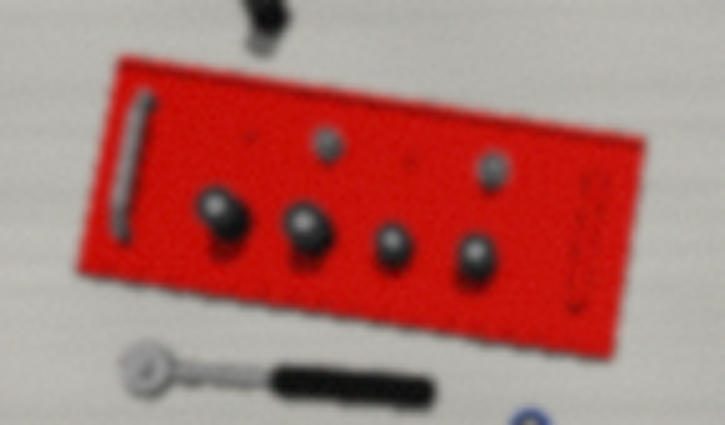

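View pics/sidez.png

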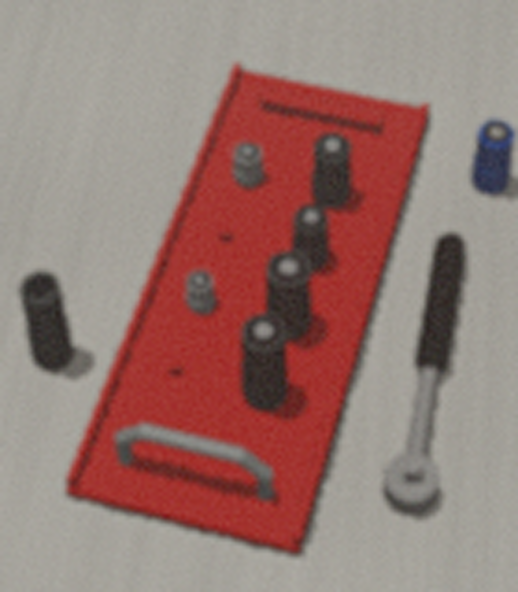

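The zooms show all four sockets upright, with bright centres on their top faces, and the loop at the +y end. By eye, the order from the loop looks like 72, 63, 45, 54. I'll check that by triangulating.

Run:
```python
from h import *
import pickle,itertools
C=pickle.load(open("c.pkl","rb"))
g={"top":[(268,206),(286,210),(303.4,213.6),(320.4,215)],"side":[(311.4,259.2),(317.8,241.9),(324.3,228.6),(329.7,209.5)]}
U={}
for n in g:
    im=C[n]["pixels"].astype(float);gr=im[...,1]  # green: dark on red, bright in spot
    U[n]=[]
    for u,v in g[n]:
        u0,v0=round(u),round(v);w=gr[v0-3:v0+4,u0-3:u0+4]
        w=np.clip(w-np.percentile(w,70),0,None);yy,xx=np.mgrid[v0-3:v0+4,u0-3:u0+4]
        U[n].append(((w*xx).sum()/w.sum(),(w*yy).sum()/w.sum()))
    print(n,np.round(U[n],1).tolist())
for i in range(4):
    f=lambda p:np.r_[proj(C["top"],p)[0]-U["top"][i],proj(C["side"],p)[0]-U["side"][i]]
    r=least_squares(f,[.5,.1,.06]);print(i,r.x.round(4),r.fun.round(1))
for e in ([ray(C["top"],a,0.012) for a in [(249,177),(242,219.5),(346.5,235.5),(352.5,193)]],):pass
Y=[82.5,27.5,-27.5,-82.5]
# tray corners + sockets fit
cor=[(.075,.18,.012),(-.075,.18,.012),(-.075,-.18,.012),(.075,-.18,.012)]
ct={"top":[(249,177),(241.5,219.5),(346.5,235.5),(353,193)],"side":[(259,303),(320.5,318.5),(354.5,199),(303,189)]}
res=[]
for P in itertools.permutations([57,66,75,84]):
    pts=[(-.025,y/1e3,h/1e3) for y,h in zip(Y,P)]
    def f(p):
        o=[]
        for k,n in enumerate(("top","side")):
            off=p[3+2*k:5+2*k]
            o+=[(proj(C[n],tw(p,pts))+off-U[n]).ravel(),0.4*(proj(C[n],tw(p,cor))+off-ct[n]).ravel(),off*.5]
        return np.concatenate(o)
    r=least_squares(f,[.53,.1,.16,0,0,0,0]);res.append((r.cost,P,r.x.round(4),r.fun))
res.sort(key=lambda a:a[0])
for a in res[:4]:print(a[:3])
print(res[0][3].round(1)); p=res[0][2]
print(tw(p,[(-.025,y/1e3,h/1e3) for y,h in zip(Y,res[0][1])]).round(4))
```

```text
top [[267.5, 205.5], [285.2, 208.8], [302.9, 212.4], [319.6, 214.6]]
side [[310.7, 258.8], [317.4, 241.7], [323.6, 228.0], [329.4, 208.7]]
0 [0.526  0.1821 0.0837] [-0.   0.1 -0.  -0. ]
1 [0.5165 0.1278 0.0742] [-0.  0. -0. -0.]
2 [0.5071 0.0734 0.0559] [-0.  0. -0. -0.]
3 [0.4978 0.0198 0.0658] [-0.   0.1 -0.1 -0. ]
(np.float64(2.2422085484686716), (84, 75, 57, 66), array([ 0.5366,  0.0964, -0.1656, -0.0053,  0.0891,  0.1113,  0.3813]))
(np.float64(7.533389575810221), (84, 75, 66, 57), array([ 0.5366,  0.0972, -0.1641,  0.2451,  0.0914,  0.1478,  0.1273]))
(np.float64(7.546609550081227), (84, 66, 57, 75), array([ 0.5366,  0.0948, -0.1688, -0.5104,  0.0739,  0.0234,  0.8937]))
(np.float64(7.845728722894449), (75, 84, 57, 66), array([ 0.5366,  0.0955, -0.1676, -0.2775,  0.0763,  0.0564,  0.6618]))
[ 0.1  0.2  0.   0.1 -0.  -0.   0.2 -0.  -0.5 -0.6 -0.9 -0.   0.4  0.4
  0.5 -0.5 -0.   0.   0.3  0.2  0.1  0.1 -0.1  0.1 -0.2  0.1 -0.9 -0.3
  0.3 -0.1  0.5 -0.3 -0.3 -0.7  0.1  0.2]
[[0.5255 0.1819 0.084 ]
 [0.5165 0.1276 0.075 ]
 [0.5074 0.0734 0.057 ]
 [0.4983 0.0191 0.066 ]]
```

Request:
arm_command([
  {"slide": [-0.095, 0.033, 0], "turn": [0, 0, 0]},
  {"slide": [-0.095, 0.033, 0], "turn": [0, 0, 0]},
  {"slide": [-0.095, 0.033, 0], "turn": [0, 0, 0]},
  {"slide": [-0.095, 0.033, 0], "turn": [0, 0, 0]},
  {"slide": [-0.095, 0.033, 0], "turn": [0, 0, 0]},
], gripper=0, grip_force=5)

```text
t: 0.67
tool_pos: [0.1956, 0.3645, 0.4042]
orientation: [2.557, 1.825, -0.001]
force: [0.2, -0.6, 1.0]
opening: 0.0644
```

```bash
cat > plan.py <<'E'
import sys,numpy as np
from scipy.spatial.transform import Rotation as R
from plant import robot
def plan(goal,yaw=-0.1656,n=5):
    """goal: tip xyz. prints n rows (even split) from the measured pose"""
    s=robot.read_state();p=s["tool_pos"];A=R.from_rotvec(s["orientation"])
    G=R.from_matrix(np.array([[np.cos(yaw),np.sin(yaw),0],[np.sin(yaw),-np.cos(yaw),0],[0,0,-1]]))
    g=np.array(goal)+[0,0,.186]
    d=(A.inv()*G).as_rotvec();tip=p+A.apply([0,0,.186])
    print("t",round(s["t"],2),"tip",tip.round(4),"F",s["force"].round(1),"dist",(g-p).round(4),"rot",d.round(3))
    B=A
    for i in range(n):
        B2=A*R.from_rotvec(d*(i+1)/n)
        print("slide",(B.inv().apply((g-p)/n)/.4).round(4).tolist(),"turn",((d/n)/.5).round(4).tolist());B=B2
if __name__=="__main__":
    a=[float(x) for x in sys.argv[1:]];plan(a[:3],n=int(a[3]) if len(a)>3 else 5)
E
python3 plan.py .5255 .1819 .2 15
```

```text
t 0.67 tip [0.1955 0.3644 0.2182] F [ 0.2 -0.6  1. ] dist [ 0.3299 -0.1826 -0.0182] rot [0.    0.    1.405]
slide [-0.0109, 0.0619, 0.003] turn [0.0001, 0.0001, 0.1874]
slide [-0.0051, 0.0626, 0.003] turn [0.0001, 0.0001, 0.1874]
slide [0.0008, 0.0628, 0.003] turn [0.0001, 0.0001, 0.1874]
slide [0.0067, 0.0625, 0.003] turn [0.0001, 0.0001, 0.1874]
slide [0.0125, 0.0616, 0.003] turn [0.0001, 0.0001, 0.1874]
slide [0.0182, 0.0601, 0.003] turn [0.0001, 0.0001, 0.1874]
slide [0.0238, 0.0582, 0.003] turn [0.0001, 0.0001, 0.1874]
slide [0.0291, 0.0557, 0.003] turn [0.0001, 0.0001, 0.1874]
slide [0.0342, 0.0527, 0.003] turn [0.0001, 0.0001, 0.1874]
slide [0.039, 0.0493, 0.003] turn [0.0001, 0.0001, 0.1874]
slide [0.0434, 0.0454, 0.003] turn [0.0001, 0.0001, 0.1874]
slide [0.0475, 0.0412, 0.003] turn [0.0001, 0.0001, 0.1874]
slide [0.0511, 0.0366, 0.003] turn [0.0001, 0.0001, 0.1874]
slide [0.0543, 0.0316, 0.003] turn [0.0001, 0.0001, 0.1874]
slide [0.057, 0.0264, 0.003] turn [0.0001, 0.0001, 0.1874]
```

Request:
arm_command([
  {"slide": [-0.011, 0.062, 0.003], "turn": [0, 0, 0.187]},
  {"slide": [-0.005, 0.063, 0.003], "turn": [0, 0, 0.187]},
  {"slide": [0.001, 0.063, 0.003], "turn": [0, 0, 0.187]},
  {"slide": [0.007, 0.0625, 0.003], "turn": [0, 0, 0.187]},
  {"slide": [0.0125, 0.0615, 0.003], "turn": [0, 0, 0.187]},
])

```text
t: 1.08
tool_pos: [0.307, 0.3044, 0.3989]
orientation: [-2.913, -1.175, -0.001]
force: [-0.0, 1.4, 0.1]
opening: 0.031
```

Request:
arm_command([
  {"slide": [0.018, 0.06, 0.003], "turn": [0, 0, 0.187]},
  {"slide": [0.024, 0.058, 0.003], "turn": [0, 0, 0.187]},
  {"slide": [0.029, 0.056, 0.003], "turn": [0, 0, 0.187]},
  {"slide": [0.034, 0.053, 0.003], "turn": [0, 0, 0.187]},
  {"slide": [0.039, 0.049, 0.003], "turn": [0, 0, 0.187]},
])

```text
t: 1.5
tool_pos: [0.4171, 0.2436, 0.3927]
orientation: [-3.106, -0.468, -0.0]
force: [-1.1, 0.2, 0.0]
opening: 0.0012
```

Request:
arm_command([
  {"slide": [0.043, 0.045, 0.003], "turn": [0, 0, 0.187]},
  {"slide": [0.0475, 0.041, 0.003], "turn": [0, 0, 0.187]},
  {"slide": [0.051, 0.037, 0.003], "turn": [0, 0, 0.187]},
  {"slide": [0.054, 0.032, 0.003], "turn": [0, 0, 0.187]},
  {"slide": [0.057, 0.026, 0.003], "turn": [0, 0, 0.187]},
])

```text
t: 1.92
tool_pos: [0.5268, 0.183, 0.3865]
orientation: [3.13, -0.264, -0.0]
force: [0.6, -0.2, 0.2]
opening: 0.0002
```

```bash
python3 plan.py .5255 .1819 .105 5
python3 - <<'E'
from plant import robot
import cv2
for n in ("wrist","side"):
    cv2.imwrite(f"pics/{n}1.png",robot.read_camera(n)["pixels"])
E
```

```text
t 1.92 tip [0.5268 0.183  0.2005] F [ 0.6 -0.2  0.2] dist [-0.0013 -0.0011 -0.0955] rot [ 0.     0.    -0.003]
slide [-0.0005, 0.0006, 0.0478] turn [0.0, 0.0001, -0.0011]
slide [-0.0005, 0.0006, 0.0478] turn [0.0, 0.0001, -0.0011]
slide [-0.0005, 0.0006, 0.0478] turn [0.0, 0.0001, -0.0011]
slide [-0.0005, 0.0006, 0.0478] turn [0.0, 0.0001, -0.0011]
slide [-0.0005, 0.0006, 0.0478] turn [0.0, 0.0001, -0.0011]
```

View pics/wrist1.png

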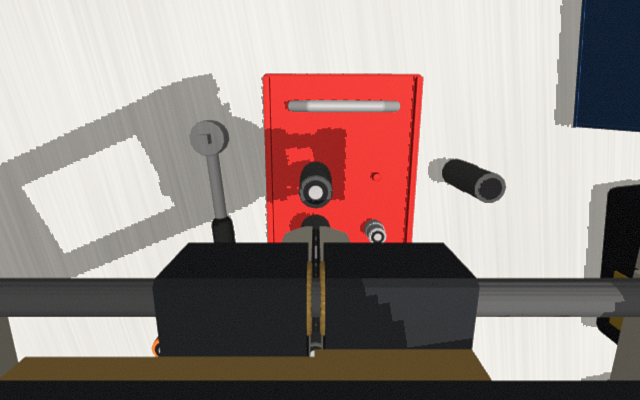

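The wrist view shows the first socket's top at (316,192), with the closed fingertips just below it in the picture. I'll cross-check the socket position with the wrist calibration.

Run:
```python
from plant import robot
from h import *
c=robot.read_camera("wrist")
print(c["T"].round(4).tolist())
im=c["pixels"].astype(int).min(2)[180:205,300:332]
ys,xs=np.where(im>170);u,v=xs.mean()+300,ys.mean()+180
print(len(xs),u,v,ray(c,(u,v),.084))
s=robot.read_state();print(s["tool_pos"])
print("pred socket",proj(c,[.5255,.1819,.084]), "tip px",proj(c,[*s["tool_pos"][:2],s["tool_pos"][2]-.186]))
# loop bar
print("loop", ray(c,(343,106),.057))
```

```text
[[0.9857, -0.1638, -0.0406, 0.5386], [-0.1688, -0.9569, -0.2362, 0.2466], [-0.0002, 0.2397, -0.9709, 0.3669], [0.0, 0.0, 0.0, 1.0]]
135 313.6740740740741 190.97037037037038 [0.5259241 0.1811068 0.084    ]
[0.52664964 0.18284618 0.38608702]
pred socket [[312.98890094 190.11336802]] tip px [[313.36279741 241.41901601]]
loop [0.56126081 0.24260549 0.057     ]
```

The wrist view agrees within 1 mm, and the loop is 71 mm from the first socket (72 expected). Descending.

Request:
arm_command([
  {"slide": [-0.0005, 0.0006, 0.05], "turn": [0, 0, -0.001]},
  {"slide": [-0.0005, 0.0006, 0.05], "turn": [0, 0, -0.001]},
  {"slide": [-0.0005, 0.0006, 0.05], "turn": [0, 0, -0.001]},
  {"slide": [-0.0005, 0.0006, 0.05], "turn": [0, 0, -0.001]},
  {"slide": [-0.0005, 0.0006, 0.05], "turn": [0, 0, -0.001]},
])

```text
t: 2.48
tool_pos: [0.5237, 0.1835, 0.2861]
orientation: [-3.131, 0.248, 0.0]
force: [-0.9, 1.1, 0.2]
opening: 0.0002
```

Request:
arm_command([
  {"slide": [0, 0, 0.01]},
  {"slide": [0, 0, 0.01]},
  {"slide": [0, 0, 0.008]},
  {"slide": [0, 0, 0]},
  {"slide": [0, 0, 0]},
])

```text
invalid input at $.motion[0]: expected keys slide, turn
```

```bash
python3 plan.py .5257 .1815 .084 1
```

```text
t 2.48 tip [0.5237 0.1836 0.1001] F [-0.9  1.1  0.2] dist [ 0.002  -0.002  -0.0161] rot [-0.     0.     0.007]
slide [0.0058, 0.0042, 0.0402] turn [-0.0006, 0.0002, 0.0149]
```

Request:
arm_command([
  {"slide": [0.003, 0.002, 0.01], "turn": [0, 0, 0.007]},
  {"slide": [0.0028, 0.002, 0.01], "turn": [0, 0, 0.007]},
  {"slide": [0, 0, 0.01], "turn": [0, 0, 0]},
  {"slide": [0, 0, 0], "turn": [0, 0, 0]},
  {"slide": [0, 0, 0], "turn": [0, 0, 0]},
])

```text
t: 2.9
tool_pos: [0.527, 0.1811, 0.2759]
orientation: [-3.13, 0.263, -0.002]
force: [0.3, -0.2, 0.2]
opening: 0.0008
```

```bash
python3 plan.py .5257 .1815 .084 1
```

```text
t 2.9 tip [0.5273 0.1811 0.0899] F [ 0.3 -0.2  0.2] dist [-0.0013  0.0004 -0.0059] rot [-0.001 -0.001 -0.002]
slide [-0.0034, -0.0005, 0.0147] turn [-0.0013, -0.0028, -0.004]
```

Request:
arm_command([
  {"slide": [-0.002, 0, 0.0025], "turn": [0, 0, 0]},
  {"slide": [0, 0, 0.0025], "turn": [0, 0, 0]},
  {"slide": [0, 0, 0.0025], "turn": [0, 0, 0]},
  {"slide": [0, 0, 0], "turn": [0, 0, 0]},
  {"slide": [0, 0, 0], "turn": [0, 0, 0]},
])

```text
t: 3.32
tool_pos: [0.5259, 0.181, 0.2718]
orientation: [-3.131, 0.264, 0.0]
force: [-0.2, -0.5, 0.6]
opening: 0.0006
```

```bash
python3 plan.py .5257 .1815 .084 1;  python3 - <<'E'
from plant import robot
import cv2
for n in ("side",):
    c=robot.read_camera(n)["pixels"];cv2.imwrite(f"pics/{n}2.png",cv2.resize(c[140:340,220:400],None,fx=3,fy=3,interpolation=cv2.INTER_CUBIC))
E
python3 plan.py .5257 .1815 .084 1
```

```text
t 3.32 tip [0.5259 0.181  0.0858] F [-0.2 -0.5  0.6] dist [-0.0002  0.0005 -0.0018] rot [-0.     0.    -0.002]
slide [-0.0006, -0.0012, 0.0044] turn [-0.0, 0.0, -0.0049]
t 3.37 tip [0.5259 0.181  0.0858] F [-0.7  0.  -0.1] dist [-0.0002  0.0005 -0.0018] rot [ 0.     0.    -0.002]
slide [-0.0007, -0.0012, 0.0044] turn [0.0, 0.0001, -0.0048]
```

View pics/side2.png

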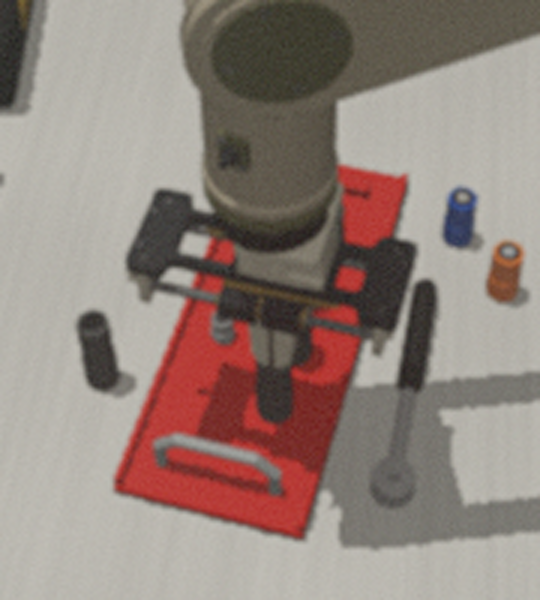

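The side view shows the closed tips centred just above the first socket, near (275,370) in the zoom. Now I'll lower them slowly into contact.

Request:
arm_command([
  {"slide": [0, 0, 0.0015], "turn": [0, 0, 0]},
  {"slide": [0, 0, 0.0015], "turn": [0, 0, 0]},
  {"slide": [0, 0, 0.001], "turn": [0, 0, 0]},
  {"slide": [0, 0, 0], "turn": [0, 0, 0]},
  {"slide": [0, 0, 0], "turn": [0, 0, 0]},
])

```text
t: 3.78
tool_pos: [0.526, 0.181, 0.2704]
orientation: [-3.13, 0.264, -0.0]
force: [-1.6, -0.0, 2.6]
opening: 0.0002
```

Request:
arm_command([
  {"slide": [0, 0, 0.0008], "turn": [0, 0, 0]},
  {"slide": [0, 0, 0], "turn": [0, 0, 0]},
  {"slide": [0, 0, 0], "turn": [0, 0, 0]},
  {"slide": [0, 0, 0], "turn": [0, 0, 0]},
  {"slide": [0, 0, 0], "turn": [0, 0, 0]},
])

```text
t: 4.2
tool_pos: [0.5261, 0.181, 0.2705]
orientation: [-3.13, 0.264, -0.001]
force: [-0.7, -0.2, 5.4]
opening: 0.0002
```

Contact: 5.4 N, and z no longer moves. I'll hold.

Request:
arm_command([
  {"slide": [0, 0, 0], "turn": [0, 0, 0]},
  {"slide": [0, 0, 0], "turn": [0, 0, 0]},
  {"slide": [0, 0, 0], "turn": [0, 0, 0]},
  {"slide": [0, 0, 0], "turn": [0, 0, 0]},
  {"slide": [0, 0, 0], "turn": [0, 0, 0]},
])

```text
t: 4.62
tool_pos: [0.5261, 0.181, 0.2704]
orientation: [-3.13, 0.264, -0.001]
force: [-1.5, -0.7, 4.2]
opening: 0.0004
```

Request:
arm_command([
  {"slide": [0, 0, -0.005], "turn": [0, 0, 0]},
  {"slide": [0, 0, -0.025], "turn": [0, 0, 0]},
  {"slide": [0, 0, -0.03], "turn": [0, 0, 0]},
  {"slide": [0, 0, 0], "turn": [0, 0, 0]},
  {"slide": [0, 0, 0], "turn": [0, 0, 0]},
])

```text
t: 5.03
tool_pos: [0.5265, 0.1812, 0.2955]
orientation: [-3.13, 0.263, -0.004]
force: [-0.1, 1.0, -0.2]
opening: 0.0009
```

```bash
python3 plan.py .5165 .1274 .109 3
```

```text
t 5.03 tip [0.527  0.1813 0.1095] F [-0.1  1.  -0.2] dist [-0.01   -0.0538 -0.0005] rot [-0.001 -0.003 -0.002]
slide [-0.0007, 0.0456, 0.0004] turn [-0.0008, -0.0018, -0.0016]
slide [-0.0008, 0.0456, 0.0004] turn [-0.0008, -0.0018, -0.0016]
slide [-0.0008, 0.0456, 0.0004] turn [-0.0008, -0.0018, -0.0016]
```

Request:
arm_command([
  {"slide": [-0.0005, 0.0456, 0], "turn": [0, 0, -0.002]},
  {"slide": [-0.0005, 0.0456, 0], "turn": [0, 0, -0.002]},
  {"slide": [-0.0005, 0.0456, 0], "turn": [0, 0, 0]},
  {"slide": [0, 0, 0.02], "turn": [0, 0, 0]},
  {"slide": [0, 0, 0], "turn": [0, 0, 0]},
])

```text
t: 5.45
tool_pos: [0.5156, 0.1265, 0.2842]
orientation: [3.13, -0.263, -0.003]
force: [-0.2, 0.2, -0.1]
opening: 0.0007
```

```bash
python3 plan.py .5165 .1274 .0755 1;  python3 - <<'E'
from plant import robot
import cv2
for n in ("wrist","side"):
    c=robot.read_camera(n)["pixels"];cv2.imwrite(f"pics/{n}3.png",c if n=="wrist" else cv2.resize(c[140:340,220:400],None,fx=3,fy=3,interpolation=cv2.INTER_CUBIC))
E
python3 plan.py .5165 .1274 .0755 1
```

```text
t 5.45 tip [0.5153 0.1265 0.0982] F [-0.2  0.2 -0.1] dist [ 0.0009  0.0009 -0.0227] rot [ 0.     0.002 -0.002]
slide [0.0018, -0.0026, 0.0569] turn [0.0008, 0.0035, -0.0042]
t 5.55 tip [0.5157 0.1275 0.0992] F [0.4 1.2 0.8] dist [ 0.0005 -0.0001 -0.0237] rot [-0.     0.001 -0.001]
slide [0.0014, -0.0, 0.0591] turn [-0.0001, 0.0024, -0.0013]
```

View pics/wrist3.png

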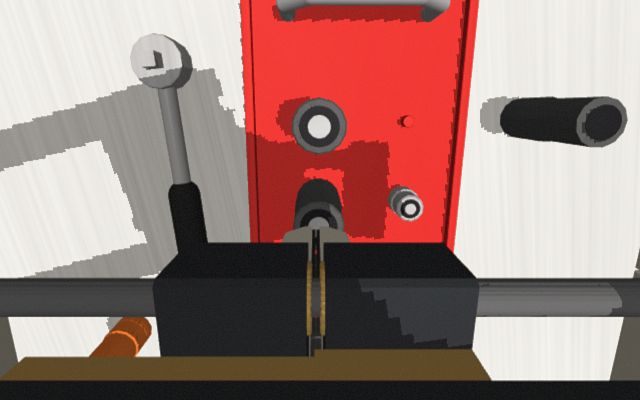

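View pics/side3.png

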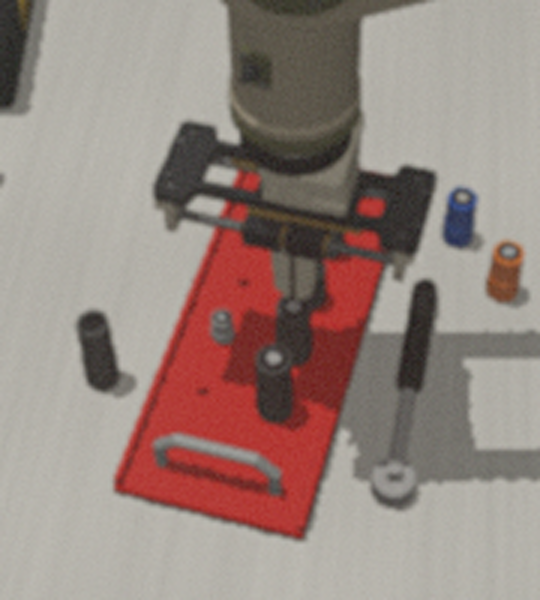

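The first socket still stands upright at (319,126) in the wrist view, and the tips are over the second. Descending.

Request:
arm_command([
  {"slide": [0.001, 0, 0.02], "turn": [0, 0, 0]},
  {"slide": [0, 0, 0.02], "turn": [0, 0, 0]},
  {"slide": [0, 0, 0.012], "turn": [0, 0, 0]},
  {"slide": [0, 0, 0], "turn": [0, 0, 0]},
  {"slide": [0, 0, 0], "turn": [0, 0, 0]},
])

```text
t: 5.97
tool_pos: [0.5163, 0.1273, 0.2641]
orientation: [3.131, -0.26, -0.003]
force: [-0.5, -0.7, -0.2]
opening: 0.0004
```

```bash
python3 plan.py .5165 .1274 .0755 1
```

```text
t 5.97 tip [0.5159 0.1272 0.0781] F [-0.5 -0.7 -0.2] dist [ 0.0002  0.0001 -0.0026] rot [ 0.     0.002 -0.   ]
slide [0.0006, -0.0004, 0.0066] turn [0.0009, 0.0032, -0.0001]
```

Request:
arm_command([
  {"slide": [0, 0, 0.002], "turn": [0, 0, 0]},
  {"slide": [0, 0, 0.002], "turn": [0, 0, 0]},
  {"slide": [0, 0, 0.0015], "turn": [0, 0, 0]},
  {"slide": [0, 0, 0], "turn": [0, 0, 0]},
  {"slide": [0, 0, 0], "turn": [0, 0, 0]},
])

```text
t: 6.38
tool_pos: [0.5166, 0.127, 0.263]
orientation: [-3.131, 0.261, -0.0]
force: [-0.4, -0.2, 0.3]
opening: 0.0005
```

Request:
arm_command([
  {"slide": [0, 0, 0.0015], "turn": [0, 0, 0]},
  {"slide": [0, 0, 0.0015], "turn": [0, 0, 0]},
  {"slide": [0, 0, 0], "turn": [0, 0, 0]},
  {"slide": [0, 0, 0], "turn": [0, 0, 0]},
  {"slide": [0, 0, 0], "turn": [0, 0, 0]},
])

```text
t: 6.8
tool_pos: [0.5166, 0.127, 0.2616]
orientation: [-3.131, 0.26, -0.0]
force: [-0.4, 0.0, 0.7]
opening: 0.0005
```

Request:
arm_command([
  {"slide": [0, 0, 0.0012], "turn": [0, 0, 0]},
  {"slide": [0, 0, 0], "turn": [0, 0, 0]},
  {"slide": [0, 0, 0], "turn": [0, 0, 0]},
  {"slide": [0, 0, 0], "turn": [0, 0, 0]},
  {"slide": [0, 0, 0], "turn": [0, 0, 0]},
])

```text
t: 7.22
tool_pos: [0.5167, 0.1271, 0.2614]
orientation: [-3.131, 0.26, -0.001]
force: [-0.6, 0.2, 4.1]
opening: 0.0009
```

Request:
arm_command([
  {"slide": [0, 0, 0.0002], "turn": [0, 0, 0]},
  {"slide": [0, 0, 0], "turn": [0, 0, 0]},
  {"slide": [0, 0, 0], "turn": [0, 0, 0]},
  {"slide": [0, 0, 0], "turn": [0, 0, 0]},
  {"slide": [0, 0, 0], "turn": [0, 0, 0]},
])

```text
t: 7.63
tool_pos: [0.5167, 0.1271, 0.2614]
orientation: [-3.131, 0.26, -0.001]
force: [0.0, -0.0, 5.0]
opening: 0.0006
```

Request:
arm_command([
  {"slide": [0, 0, 0], "turn": [0, 0, 0]},
  {"slide": [0, 0, 0], "turn": [0, 0, 0]},
  {"slide": [0, 0, -0.005], "turn": [0, 0, 0]},
  {"slide": [0, 0, -0.025], "turn": [0, 0, 0]},
  {"slide": [0, 0, -0.03], "turn": [0, 0, 0]},
])

```text
t: 8.05
tool_pos: [0.516, 0.127, 0.2846]
orientation: [3.13, -0.26, -0.004]
force: [1.2, 0.3, 0.0]
opening: 0.001
```

```bash
python3 plan.py .5072 .0733 .1 3
```

```text
t 8.05 tip [0.5155 0.1269 0.0986] F [1.2 0.3 0. ] dist [-0.0088 -0.0537  0.0014] rot [ 0.001  0.003 -0.   ]
slide [0.0002, 0.0453, -0.0011] turn [0.0005, 0.0017, -0.0003]
slide [0.0002, 0.0453, -0.0011] turn [0.0005, 0.0017, -0.0003]
slide [0.0002, 0.0453, -0.0011] turn [0.0005, 0.0017, -0.0003]
```

Request:
arm_command([
  {"slide": [0.0002, 0.0453, 0], "turn": [0, 0, 0]},
  {"slide": [0.0002, 0.0453, 0], "turn": [0, 0, 0]},
  {"slide": [0.0002, 0.0453, 0], "turn": [0, 0, 0]},
  {"slide": [0, 0, 0], "turn": [0, 0, 0]},
  {"slide": [0, 0, 0], "turn": [0, 0, 0]},
])

```text
t: 8.47
tool_pos: [0.5081, 0.0729, 0.2862]
orientation: [-3.13, 0.263, -0.002]
force: [-0.2, 0.5, -0.2]
opening: 0.0004
```

```bash
python3 plan.py .5072 .0733 .0575 1;  python3 - <<'E'
from plant import robot
from h import *
c=robot.read_camera("wrist");cv2.imwrite("pics/wrist4.png",c["pixels"])
for p in ([.5257,.1815,.084],[.5165,.1274,.075],[.5072,.0733,.057]):print(proj(c,p).round(0))
E
python3 plan.py .5072 .0733 .0575 1
```

```text
t 8.47 tip [0.5084 0.0729 0.1002] F [-0.2  0.5 -0.2] dist [-0.0009  0.0004 -0.0427] rot [-0.    -0.001 -0.002]
slide [-0.0025, -0.0006, 0.1067] turn [-0.0009, -0.0026, -0.0043]
[[314.   8.]]
[[314. 127.]]
[[314. 217.]]
t 8.52 tip [0.5084 0.0735 0.1   ] F [ 0.2 -0.   0.5] dist [-0.0009 -0.0002 -0.0425] rot [-0.001 -0.001 -0.001]
slide [-0.0023, 0.0009, 0.1063] turn [-0.0012, -0.0023, -0.0027]
```

View pics/wrist4.png

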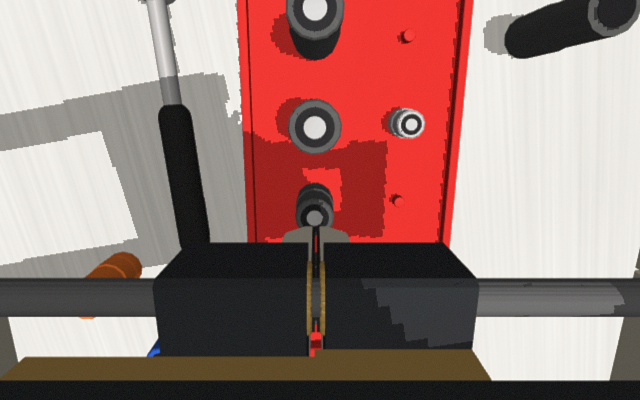

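The first two sockets are where predicted, at (314,8) and (314,127). The third is at (315,217) as predicted. Descending.

Request:
arm_command([
  {"slide": [-0.001, 0, 0.03], "turn": [0, 0, 0]},
  {"slide": [0, 0, 0.03], "turn": [0, 0, 0]},
  {"slide": [0, 0, 0.025], "turn": [0, 0, 0]},
  {"slide": [0, 0, 0.01], "turn": [0, 0, 0]},
  {"slide": [0, 0, 0], "turn": [0, 0, 0]},
])

```text
t: 8.93
tool_pos: [0.5064, 0.0738, 0.2445]
orientation: [3.13, -0.259, -0.007]
force: [-0.0, 0.2, -0.3]
opening: 0.0004
```

Request:
arm_command([
  {"slide": [0, 0, 0.0025], "turn": [0, 0, 0]},
  {"slide": [0, 0, 0.0025], "turn": [0, 0, 0]},
  {"slide": [0, 0, 0], "turn": [0, 0, 0]},
  {"slide": [0, 0, 0], "turn": [0, 0, 0]},
  {"slide": [0, 0, 0], "turn": [0, 0, 0]},
])

```text
t: 9.35
tool_pos: [0.5077, 0.0734, 0.2455]
orientation: [-3.131, 0.261, -0.001]
force: [0.2, 0.3, 0.3]
opening: 0.001
```

```bash
python3 plan.py .5072 .0733 .0575 1
```

```text
t 9.35 tip [0.5078 0.0734 0.0595] F [0.2 0.3 0.3] dist [-0.0005 -0.0001 -0.002 ] rot [-0.    -0.001 -0.   ]
slide [-0.0011, 0.0005, 0.005] turn [-0.0003, -0.0015, -0.0009]
```

Request:
arm_command([
  {"slide": [-0.001, 0, 0.0015], "turn": [0, 0, 0]},
  {"slide": [0, 0, 0.0015], "turn": [0, 0, 0]},
  {"slide": [0, 0, 0.0015], "turn": [0, 0, 0]},
  {"slide": [0, 0, 0], "turn": [0, 0, 0]},
  {"slide": [0, 0, 0], "turn": [0, 0, 0]},
])

```text
t: 9.77
tool_pos: [0.5072, 0.0735, 0.2434]
orientation: [-3.131, 0.26, -0.001]
force: [0.1, 0.2, 1.7]
opening: 0.0005
```

Request:
arm_command([
  {"slide": [0, 0, 0.0008], "turn": [0, 0, 0]},
  {"slide": [0, 0, 0], "turn": [0, 0, 0]},
  {"slide": [0, 0, 0], "turn": [0, 0, 0]},
  {"slide": [0, 0, 0], "turn": [0, 0, 0]},
  {"slide": [0, 0, 0], "turn": [0, 0, 0]},
])

```text
t: 10.18
tool_pos: [0.5072, 0.0735, 0.2434]
orientation: [-3.131, 0.26, -0.001]
force: [-1.1, 0.1, 5.4]
opening: 0.0005
```

Request:
arm_command([
  {"slide": [0, 0, 0], "turn": [0, 0, 0]},
  {"slide": [0, 0, 0], "turn": [0, 0, 0]},
  {"slide": [0, 0, 0], "turn": [0, 0, 0]},
  {"slide": [0, 0, 0], "turn": [0, 0, 0]},
  {"slide": [0, 0, 0], "turn": [0, 0, 0]},
])

```text
t: 10.6
tool_pos: [0.5072, 0.0735, 0.2434]
orientation: [-3.131, 0.26, -0.001]
force: [-0.8, -0.2, 5.7]
opening: 0.0004
```

Request:
arm_command([
  {"slide": [0, 0, -0.005], "turn": [0, 0, 0]},
  {"slide": [0, 0, -0.03], "turn": [0, 0, 0]},
  {"slide": [0, 0, -0.05], "turn": [0, 0, 0]},
  {"slide": [0, 0, 0], "turn": [0, 0, 0]},
  {"slide": [0, 0, 0], "turn": [0, 0, 0]},
])

```text
t: 11.02
tool_pos: [0.5077, 0.0736, 0.2786]
orientation: [-3.13, 0.26, -0.005]
force: [0.7, -0.1, -0.8]
opening: 0.0003
```

```bash
python3 plan.py .4982 .0192 .093 3
```

```text
t 11.02 tip [0.5083 0.0736 0.0926] F [ 0.7 -0.1 -0.8] dist [-0.0095 -0.0544  0.0004] rot [-0.001 -0.003 -0.   ]
slide [-0.0004, 0.046, -0.0004] turn [-0.0004, -0.0021, -0.0003]
slide [-0.0004, 0.046, -0.0004] turn [-0.0004, -0.0021, -0.0003]
slide [-0.0004, 0.046, -0.0004] turn [-0.0004, -0.0021, -0.0003]
```

Request:
arm_command([
  {"slide": [0, 0.0458, 0], "turn": [0, 0, 0]},
  {"slide": [0, 0.0458, 0], "turn": [0, 0, 0]},
  {"slide": [0, 0.0458, 0], "turn": [0, 0, 0]},
  {"slide": [0, 0, 0], "turn": [0, 0, 0]},
  {"slide": [0, 0, 0], "turn": [0, 0, 0]},
])

```text
t: 11.43
tool_pos: [0.4976, 0.0188, 0.2762]
orientation: [-3.13, 0.263, 0.002]
force: [0.5, 0.1, -0.5]
opening: 0.0005
```

```bash
python3 - <<'E'
from plant import robot
from h import *
c=robot.read_camera("wrist");cv2.imwrite("pics/wrist5.png",c["pixels"])
for p in ([.5165,.1274,.075],[.5072,.0733,.057],[.4982,.0192,.066]):print(proj(c,p).round(0))
E
python3 plan.py .4982 .0192 .0665 1
```

```text
[[318.   7.]]
[[317. 126.]]
[[317. 226.]]
t 11.48 tip [0.4976 0.0195 0.0903] F [-0.1  1.4 -0.4] dist [ 0.0005 -0.0002 -0.0238] rot [-0.     0.001 -0.001]
slide [0.0012, 0.0003, 0.0596] turn [-0.0005, 0.0018, -0.0029]
```

View pics/wrist5.png

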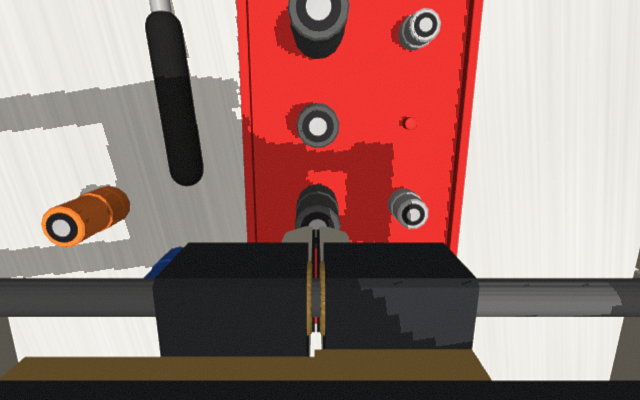

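The second and third sockets are where predicted, at (318,7) and (317,126). The tips are over the fourth, at about (317,226). Descending.

Request:
arm_command([
  {"slide": [0.001, 0, 0.02], "turn": [0, 0, 0]},
  {"slide": [0, 0, 0.02], "turn": [0, 0, 0]},
  {"slide": [0, 0, 0.012], "turn": [0, 0, 0]},
  {"slide": [0, 0, 0], "turn": [0, 0, 0]},
  {"slide": [0, 0, 0], "turn": [0, 0, 0]},
])

```text
t: 11.9
tool_pos: [0.498, 0.0197, 0.2552]
orientation: [-3.131, 0.26, 0.003]
force: [-0.0, -0.2, -0.3]
opening: 0.0004
```

Request:
arm_command([
  {"slide": [0, 0, 0.0015], "turn": [0, 0, 0]},
  {"slide": [0, 0, 0], "turn": [0, 0, 0]},
  {"slide": [0, 0, 0], "turn": [0, 0, 0]},
  {"slide": [0, 0, 0], "turn": [0, 0, 0]},
  {"slide": [0, 0, 0], "turn": [0, 0, 0]},
])

```text
t: 12.32
tool_pos: [0.4985, 0.0192, 0.2558]
orientation: [3.131, -0.261, 0.001]
force: [0.0, 0.4, -0.2]
opening: 0.0003
```

```bash
python3 plan.py .4982 .0192 .0665 1
```

```text
t 12.32 tip [0.4986 0.0192 0.0698] F [ 0.   0.4 -0.2] dist [-0.0003 -0.     -0.0033] rot [-0. -0. -0.]
slide [-0.0007, 0.0002, 0.0083] turn [-0.0, -0.001, -0.0009]
```

Request:
arm_command([
  {"slide": [-0.0005, 0, 0.002], "turn": [0, 0, 0]},
  {"slide": [0, 0, 0.002], "turn": [0, 0, 0]},
  {"slide": [0, 0, 0.002], "turn": [0, 0, 0]},
  {"slide": [0, 0, 0.001], "turn": [0, 0, 0]},
  {"slide": [0, 0, 0], "turn": [0, 0, 0]},
])

```text
t: 12.73
tool_pos: [0.4981, 0.0193, 0.2525]
orientation: [3.131, -0.26, -0.001]
force: [-0.4, -0.5, -0.3]
opening: 0.0004
```

Request:
arm_command([
  {"slide": [0, 0, 0.0008], "turn": [0, 0, 0]},
  {"slide": [0, 0, 0], "turn": [0, 0, 0]},
  {"slide": [0, 0, 0], "turn": [0, 0, 0]},
  {"slide": [0, 0, 0], "turn": [0, 0, 0]},
  {"slide": [0, 0, 0], "turn": [0, 0, 0]},
])

```text
t: 13.15
tool_pos: [0.4982, 0.0193, 0.2524]
orientation: [-3.131, 0.26, -0.0]
force: [-0.4, -0.2, -0.1]
opening: 0.0003
```

Request:
arm_command([
  {"slide": [0, 0, 0.0012], "turn": [0, 0, 0]},
  {"slide": [0, 0, 0], "turn": [0, 0, 0]},
  {"slide": [0, 0, 0], "turn": [0, 0, 0]},
  {"slide": [0, 0, 0], "turn": [0, 0, 0]},
  {"slide": [0, 0, 0], "turn": [0, 0, 0]},
])

```text
t: 13.57
tool_pos: [0.4984, 0.0193, 0.2524]
orientation: [-3.131, 0.26, -0.001]
force: [-2.2, 0.1, 5.3]
opening: 0.0003
```

Contact: 5.3 N. I'll hold here.

Request:
arm_command([
  {"slide": [0, 0, 0], "turn": [0, 0, 0]},
  {"slide": [0, 0, 0], "turn": [0, 0, 0]},
  {"slide": [0, 0, 0], "turn": [0, 0, 0]},
  {"slide": [0, 0, 0], "turn": [0, 0, 0]},
  {"slide": [0, 0, 0], "turn": [0, 0, 0]},
])

```text
t: 13.98
tool_pos: [0.4984, 0.0193, 0.2524]
orientation: [-3.131, 0.26, -0.001]
force: [-1.8, 0.0, 4.5]
opening: 0.0005
```

Request:
arm_command([
  {"slide": [0, 0, 0], "turn": [0, 0, 0]},
  {"slide": [0, 0, 0], "turn": [0, 0, 0]},
  {"slide": [0, 0, 0], "turn": [0, 0, 0]},
  {"slide": [0, 0, 0], "turn": [0, 0, 0]},
  {"slide": [0, 0, 0], "turn": [0, 0, 0]},
])

```text
t: 14.4
tool_pos: [0.4983, 0.0193, 0.2524]
orientation: [3.131, -0.26, 0.001]
force: [-2.7, 0.9, 4.3]
opening: 0.0008
```

Run:
```python
from plant import robot
import cv2
c=robot.read_camera("side")["pixels"];cv2.imwrite("pics/side6.png",cv2.resize(c[140:340,220:400],None,fx=3,fy=3,interpolation=cv2.INTER_CUBIC))
print(robot.read_state()["force"],robot.read_state()["t"])
```

```text
[-0.96746939  0.43260839  5.30712409] 14.45
```

View pics/side6.png

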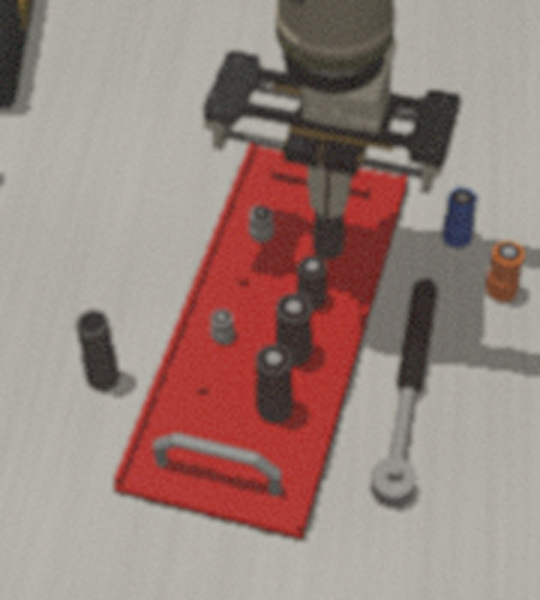

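The picture shows all four sockets upright in place, with the tips resting on the fourth at about (327,225) in the zoom and nothing else moved. Handing in.

Run:
```python
from plant import robot
robot.close_job()
s=robot.read_state();print(s["t"],s["force"],s["tool_pos"])
```

```text
the job is handed in; nothing more can be done
the job is handed in; nothing more can be done
```

I touched all four sockets on top with the closed fingertips pointing down, working from the loop end: 72, 63, 45, then 54 mm. Each contact measured about 4–6 N and lasted at least half a second, and I handed the job in with the tips still resting on the last one.

- **Final hold:** the last reading before hand-in, at 14.45 s, was 5.3 N upward. The tips were at the expected height, within about 0.5 mm.
- **Sockets:** the last side picture shows all four upright in their places. Wrist-camera positions for sockets 1 to 3, checked by eye after each was touched, matched the prediction. The fourth was checked only in the side view, where the tips partly hide it.
- **Everything else:** nothing else appears moved in that picture.
- **Rejected call:** one move call was refused for a missing "turn" key. It caused no motion.
- **After hand-in:** I could not get a reading, so the final second is unchecked.

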